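Lay down the loan tabs along the curved row

TASK

All the stethoscopes are back, so clear the loan board: starting at the end with the steel disc, run the fingertips low along the curved row of hinged tabs in one unbroken sweep, folding all five flat one after another. Keep the touch light, stay down on the line of the row until the last tab lies flat, then lift clear. Do not shift or pick up the board, and leave the ring on it and the things around it alone.

Things in the scene. Friction and masses are not known exactly. Their poses are not given: they have to be found in the camera images.
- board: Loan board: loose maple slab lying on the counter, 160 x 340 x 18 mm (its x, y, z), about 1 kg; only its weight holds it in place. Origin at the centre of its underside, z up, +x roughly away from the robot, +y roughly to the robot's left. A flat steel disc (22 mm across, 3 mm proud) marks the end where the row starts; it lies on the row's circle 60 mm of arc before hinge 1.
- arc_centre (a point): Centre of the circle that the row follows, on the board's top face: 110 mm behind the board's origin (board x = -110 mm, y = 0), so just off the board on the robot's side. The middles of the five tab hinges lie on a circle of radius 150 mm about it, bulging to the board's +x.
- hinge1 (a point): Middle of the hinge line of tab 1 (counted from the steel disc), 4 mm above the board's top face, at 38.2 deg on the row's circle (angle from the board's +x towards +y). Neighbouring hinges are 50 mm of arc apart; the hinge line is radial.
- hinge2 (a point): Middle of the hinge line of tab 2 (counted from the steel disc), 4 mm above the board's top face, at 19.1 deg on the row's circle (angle from the board's +x towards +y). Neighbouring hinges are 50 mm of arc apart; the hinge line is radial.
- hinge3 (a point): Middle of the hinge line of tab 3 (counted from the steel disc), 4 mm above the board's top face, at 0 deg on the row's circle (angle from the board's +x towards +y). Neighbouring hinges are 50 mm of arc apart; the hinge line is radial.
- hinge4 (a point): Middle of the hinge line of tab 4 (counted from the steel disc), 4 mm above the board's top face, at -19.1 deg on the row's circle (angle from the board's +x towards +y). Neighbouring hinges are 50 mm of arc apart; the hinge line is radial.
- hinge5 (a point): Middle of the hinge line of tab 5 (counted from the steel disc), 4 mm above the board's top face, at -38.2 deg on the row's circle (angle from the board's +x towards +y). Neighbouring hinges are 50 mm of arc apart; the hinge line is radial.
- tab1 (a joint): Tab 1: plain aluminium flap 26 mm wide (radially), 36 mm tall above its hinge, 4 mm thick. 0 = upright, 1.54 rad = lying flat (its upper face 6 mm above the board), folded away from the disc along the row, towards the next higher number. It cannot fold the other way. Stiff hinge (about 0.012 N m friction, no spring): it stays where it is left; starts at 0 to 0.3.
- tab2 (a joint): Tab 2: plain aluminium flap 26 mm wide (radially), 36 mm tall above its hinge, 4 mm thick. 0 = upright, 1.54 rad = lying flat (its upper face 6 mm above the board), folded away from the disc along the row, towards the next higher number. It cannot fold the other way. Stiff hinge (about 0.012 N m friction, no spring): it stays where it is left; starts at 0 to 0.3.
- tab3 (a joint): Tab 3: plain aluminium flap 26 mm wide (radially), 36 mm tall above its hinge, 4 mm thick. 0 = upright, 1.54 rad = lying flat (its upper face 6 mm above the board), folded away from the disc along the row, towards the next higher number. It cannot fold the other way. Stiff hinge (about 0.012 N m friction, no spring): it stays where it is left; starts at 0 to 0.3.
- tab4 (a joint): Tab 4: plain aluminium flap 26 mm wide (radially), 36 mm tall above its hinge, 4 mm thick. 0 = upright, 1.54 rad = lying flat (its upper face 6 mm above the board), folded away from the disc along the row, towards the next higher number. It cannot fold the other way. Stiff hinge (about 0.012 N m friction, no spring): it stays where it is left; starts at 0 to 0.3.
- tab5 (a joint): Tab 5: plain aluminium flap 26 mm wide (radially), 36 mm tall above its hinge, 4 mm thick. 0 = upright, 1.54 rad = lying flat (its upper face 6 mm above the board), folded away from the disc along the row, towards the next higher number. It cannot fold the other way. Stiff hinge (about 0.012 N m friction, no spring): it stays where it is left; starts at 0 to 0.3.
- bumper_ring: Tan rubber bumper ring, 50 mm outside, 30 mm hole, 10 mm high, lying loose on the board inside the curve, about 75 mm from the row of hinges. Origin at the centre of its underside. Leave alone.
- chestpiece: Navy plastic stethoscope chestpiece, 46 mm across, 27 mm high, loose on the counter to the left, nearer the robot. Origin at the centre of its underside. Leave alone.
- pen_cup: Small red plastic pen cup, 68 mm across, 85 mm high, loose on the counter right of the board. Origin at the centre of its underside. Leave alone.
- clipboard: Folded steel clipboard, 230 x 165 mm, 20 mm high at its clip, lying loose on the counter to the left of the board. Origin at the centre of its underside. Leave alone.

How it is judged:
By the outcome, as a careful person would: the job done as asked, in the order asked, and still so for the second after the job is handed in, with the robot touching nothing.
It also fails if it takes over 40 s, if anything falls off the work surface, if the arm or the gripper's body presses on something with over 40 N, if the wrist force passes 120 N, or if a joint passes its speed limit or range.

ROBOT

A 7-joint arm with a two-finger parallel gripper is mounted at the origin on the work surface. World frame = base frame: x ahead of the robot, y to its left, z up, the work surface at z = 0. Lengths are in m, angles in rad, forces in N, time in s.
With the tool pointing down it reaches from about 0.425 to 0.8 m from the base axis. Payload 8.3 kg.
Tool frame: the origin (TCP) lies between the finger pads, 19 mm behind the fingertips; this is the grasp point; z points along the fingers, y is the line along which they close (so a half turn about z gives the same grasp; the last joint's range is limited). The gripper opens to 85 mm and grips with 20 to 120 N. Pads are 22 mm wide; open, the fingers measure 114 mm over their backs; the gripper's body (76 mm by 85 mm) begins 54 mm behind the grasp point. The pads swing forward as they close: fully open they stand 13 mm farther back than shut.
Start: joints at [-1.177, 0.383, 0.016, 1.37, -0.006, 1.388, -0.046], TCP at [0.276, 0.561, 0.25] pointing down, gripper open.
Joint ranges: [-2.95, 2.95], [-0.25, 2.06], [-1.52, 1.56], [0.18, 2.33], [-1.44, 4.58], [0.02, 2.06], [-3.01, 3.01]. Speed limits (rad/s): [2.39, 2.39, 3.01, 3.01, 3.14, 3.14, 3.14].

INTERFACE

Orientations are given as a unit quaternion [x, y, z, w].
In Python, from workcell import observe, eyes, arm gives the robot as it stands.
- The arm moves only by the tool servo_tool, never from a script. Its argument "steps" is a list of rows, each a list of 7 numbers: the shift along the tool's x, y, z in m, then the turn, a rotation vector about the tool's x, y, z in rad, then the opening, from -1 (shut) to 1 (fully open). In form: [[tx, ty, tz, wx, wy, wz, grip], ...]. A call has 1 to 12 rows; each row is the pose to reach, as a shift and turn from the pose commanded when the call began, along the tool's axes at that moment; what a row does not reach only later rows make up. A row lasts 1/8 s, in which the tool goes at most 62.5 mm and 10.7 degrees, less where a joint would pass 70% of its speed; a pose out of reach is approached as far as the arm can. A call with a gripper value outside its range is refused whole. The fingers move at their own pace and stop on an object; the grip force is fixed at half the most. Time passes only in rows, so rows that repeat a pose let the fingers close. It gives the time, the measured TCP pose, the force, the opening and the grip force at its end, in the units of the state.
- observe(): the state, without advancing time (a new reading comes with each control period).
- eyes.read_camera(name): name is "scene" or "top" or "wrist"; returns a dict with "img" (420x560x3 uint8, red, green, blue), "fx", "fy", "cx", "cy" (pixels), "k1" (the pictures are not rectified: a ray, as slopes to the right and down, at radius r is drawn at 1 + k1 r^2 times it, then the intrinsics apply), "T" (4x4, takes a point from camera to world coordinates); the wrist camera has in their place "tool_from_camera" (4x4, takes a point from camera to tool coordinates, whose origin is the TCP and whose axes are the flange's). Camera axes: x right, y up, looking along -z (the intrinsics and any distortion apply to the point x, -y, -z); pixel columns grow to the right and rows downward; lengths in m; the calibration is good to about 2 mm. A picture is of the moment at which its call begins: read the wrist's pose just before it. There is no depth.
- arm.close_job(): hands the job in; it is judged then, once.
Trained networks look in a picture, given as the dict that the camera call returned (one of the last four; its "shot" number tells which), for a name from the list of things; names that differ only in an ending like _2 or _b are one class to them, and where a whole thing is asked for, a point or a joint stands for the part that bears it (a point fixed in the world has none). Each returns a list of dicts, best first, with "score" (0 to 1); they miss things now and then, are a little off and sometimes report something else, mostly with a low value. They report only what shows in the picture. A call takes as long as a camera call.
- eyes.find_in(picture, thing): "extent" ([left, top, right, bottom] in pixels, round what is visible of it).
- eyes.tip_of(picture, thing): "point" ([column, row] in pixels: a listed point, or the origin of a listed thing).
The state is a dict: "time_s": time; "joints": joint angles; "qvel": joint speeds; "effort": joint torques, N m; "position": TCP position; "eef_rot": TCP orientation; "contact_force": force on the tool from outside, world axes, zero at the start; "ft_torque": the same for the moment, N m; "finger_gap": opening from 0.0 (shut) to 1.0 (fully open); "gripper_force": force on a finger pad.
Only numpy, scipy, OpenCV 4.12 (cv2) and the standard library are available. Lean on these libraries where they do the work, as an engineer would, in place of code of your own. Each camera call takes 0.05 s, during which the arm holds its last target. There are 200 camera calls.

## Working session

There is one attempt and no reset: what is moved stays moved. The work goes in short steps, Python scripts to look and compute and a tool call to move; the robot and the scene stay as the last step left them, time stands still between calls to the robot, and variables do not carry over. Pictures are saved under pics/ and viewed, at most 10 in all, crops included, and the job is handed in when it is done.

Besides the shell and the picture viewer there is one more tool, called after "Request:" by a JSON object that holds its "op" and its "data". servo_tool: Moves the arm, as the interface text tells. Its arguments: {"type":"object","properties":{"steps":{"type":"array","items":{"type":"array","items":{"type":"number"}}}},"required":["steps"]}

```bash
mkdir -p pics; cat > h.py <<'E'
import numpy as np, cv2
from workcell import observe, eyes, arm
from scipy.spatial.transform import Rotation as R
def ray(p,px,T):
    u=np.array([(px[0]-p['cx'])/p['fx'],(px[1]-p['cy'])/p['fy']]); s=u.copy()
    for _ in range(20): s=u/(1+p['k1']*(s@s))
    d=T[:3,:3]@np.array([s[0],-s[1],-1.]); return T[:3,3],d
def onz(p,px,T,z):
    o,d=ray(p,px,T); return o+d*(z-o[2])/d[2]
def proj(p,X,T):
    c=np.linalg.inv(T)@np.append(X,1); s=np.array([c[0],-c[1]])/-c[2]; s=s*(1+p['k1']*(s@s))
    return np.array([s[0]*p['fx']+p['cx'],s[1]*p['fy']+p['cy']])
def tri(rs):
    A=0;b=0
    for o,d in rs:
        d=d/np.linalg.norm(d);P=np.eye(3)-np.outer(d,d);A=A+P;b=b+P@o
    return np.linalg.solve(A,b)
def save(n,img): cv2.imwrite('pics/'+n+'.png',img[:,:,::-1])
E
python3 - <<'E'
from h import *
np.set_printoptions(precision=4,suppress=True)
s=observe();print(s['time_s'],s['position'],s['eef_rot'],s['finger_gap'])
P={n:eyes.read_camera(n) for n in('scene','top')}
for n,p in P.items(): save(n,p['img']); print(n,p['T'][:3,3],p['fx'],p['k1'])
for t in ['board','arc_centre']+['hinge%d'%i for i in range(1,6)]+['bumper_ring','chestpiece','pen_cup','clipboard']:
    r={}
    for n,p in P.items():
        q=eyes.tip_of(p,t)
        if q: r[n]=(np.array(q[0]['point']),round(q[0]['score'],2))
    out=tri([ray(P[n],v[0],P[n]['T']) for n,v in r.items()]) if len(r)==2 else None
    print(t,r,out)
E
```

```text
0.0 [0.2754 0.5605 0.249 ] [ 0.2264  0.974  -0.001  -0.0002] 0.9958016376168363
scene [1.4127 0.2914 0.7428] 498.72992716205755 -0.04284254670324163
top [0.3546 0.0233 1.2559] 400.6516074251015 0.03724246975231394
board {'scene': (array([268.4, 225. ]), 0.89), 'top': (array([291. , 210.2]), 0.57)} [ 0.5099 -0.0291 -0.006 ]
arc_centre {'scene': (array([290. , 194.7]), 0.69), 'top': (array([290.6, 244.6]), 0.68)} [ 0.3977 -0.0196  0.0133]
hinge1 {'scene': (array([287.4, 229.4]), 0.97), 'top': (array([321.1, 207.9]), 0.85)} [ 0.5059 -0.055  -0.0127]
hinge2 {'scene': (array([287.4, 229.4]), 0.97), 'top': (array([321.1, 207.9]), 0.85)} [ 0.5059 -0.055  -0.0127]
hinge3 {'scene': (array([287.4, 229.4]), 0.97), 'top': (array([321.1, 207.9]), 0.85)} [ 0.5059 -0.055  -0.0127]
hinge4 {'scene': (array([287.4, 229.4]), 0.97), 'top': (array([321.1, 207.9]), 0.85)} [ 0.5059 -0.055  -0.0127]
hinge5 {'scene': (array([287.4, 229.4]), 0.97), 'top': (array([321.1, 207.9]), 0.85)} [ 0.5059 -0.055  -0.0127]
bumper_ring {'scene': (array([270.8, 206.7]), 0.77), 'top': (array([293.4, 218.3]), 0.66)} [ 0.4804 -0.0343  0.0277]
chestpiece {'scene': (array([436.5, 230.6]), 0.51), 'top': (array([169.2, 241.7]), 0.66)} [ 0.3995  0.3586 -0.0106]
pen_cup {'scene': (array([145.9, 193.9]), 0.94), 'top': (array([403. , 216.5]), 0.85)} [ 0.4972 -0.3763  0.003 ]
clipboard {'scene': (array([473.2, 289.3]), 0.64), 'top': (array([141.9, 179.5]), 0.97)} [0.5939 0.4483 0.0036]
```

View pics/scene.png

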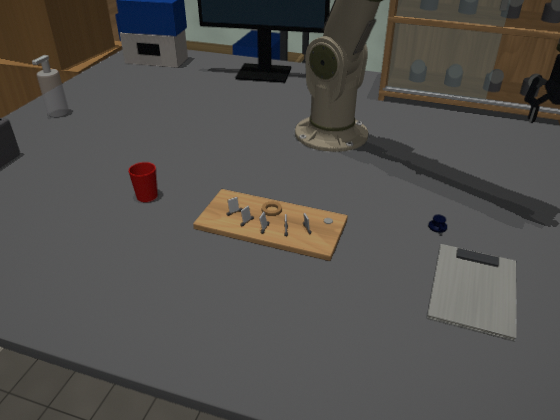

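```bash
python3 - <<'E'
import cv2
i=cv2.imread('pics/top.png')[120:300,190:430];cv2.imwrite('pics/topc.png',cv2.resize(i,(800,600),interpolation=cv2.INTER_CUBIC))
E
```

```text
(no output)
```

View pics/topc.png

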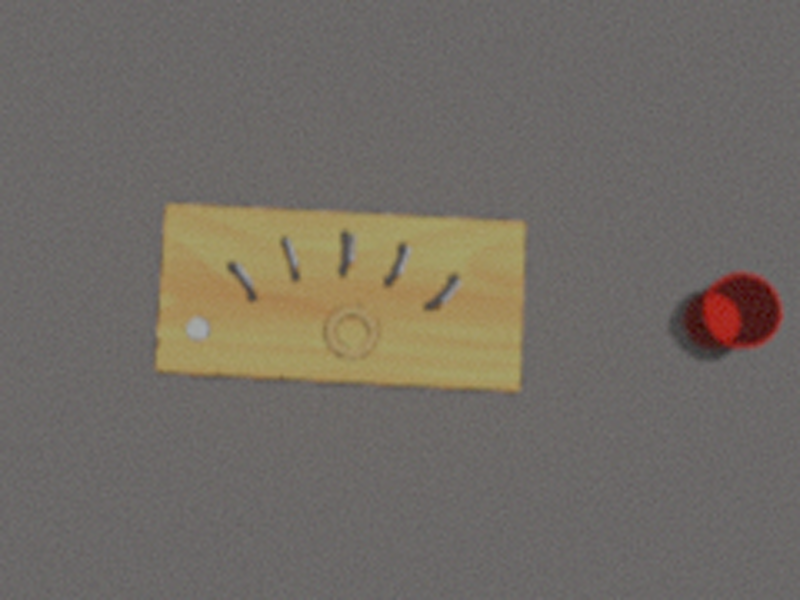

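The top view shows the board with its disc at the left end (crop pixel 197,328) and five near-upright tabs arcing to the right. The ring is inside the curve, and the cup is about 150 px to the right. I'll fit the board's pose from both views.

```bash
cat >> h.py <<'E'
from scipy.optimize import least_squares
CORN=np.array([[.08,.17],[.08,-.17],[-.08,-.17],[-.08,.17]])
def b2w(q,xy,z):
    c,s=np.cos(q[2]),np.sin(q[2]); return np.array([q[0]+c*xy[0]-s*xy[1],q[1]+s*xy[0]+c*xy[1],z])
def mask(img):
    hsv=cv2.cvtColor(img,cv2.COLOR_RGB2HSV); m=cv2.inRange(hsv,(8,70,60),(32,255,255))
    n,l,st,_=cv2.connectedComponentsWithStats(m); k=1+np.argmax(st[1:,4]); m=(l==k).astype(np.uint8)
    return cv2.morphologyEx(m,cv2.MORPH_CLOSE,np.ones((5,5)))
def arcxy(deg,r=.15): a=np.radians(deg); return (-.11+r*np.cos(a),r*np.sin(a))
E
python3 - <<'E'
from h import *
np.set_printoptions(precision=4,suppress=True)
p=eyes.read_camera('top'); T=p['T']
m=mask(p['img']); c=max(cv2.findContours(m,0,1)[0],key=cv2.contourArea)
X=np.array([onz(p,v[0],T,.018)[:2] for v in c])
r=cv2.minAreaRect((X*1000).astype(np.float32)); print('top rect',r)
b=cv2.boxPoints(r)/1000; print(b)
# second view: refine with scene corners of the hull
ps=eyes.read_camera('scene'); i=cv2.imread('pics/top.png')
d=np.array([190+197/3.333,120+328/3.333]); print('disc',onz(p,d,T,.021))
c2=np.array(r[0])/1000; yaw=np.radians(r[2]); 
best=min((yaw+k*np.pi/2 for k in range(-4,5)),key=abs); q=[c2[0],c2[1],best]; print('q',q)
print('pred disc',b2w(q,arcxy(61.1),.021))
im=ps['img'].copy()
for xy in CORN: cv2.circle(im,proj(ps,b2w(q,xy,.018),ps['T']).round().astype(int).tolist(),2,(0,0,255),-1)
for a in (61.1,38.2,19.1,0,-19.1,-38.2): cv2.circle(im,proj(ps,b2w(q,arcxy(a),.022),ps['T']).round().astype(int).tolist(),1,(0,255,0),-1)
save('chk',cv2.resize(im[180:260,180:360],(800,356)))
E
```

```text
top rect ((511.4183654785156, -27.858840942382812), (340.14923095703125, 161.68040466308594), 88.35368347167969)
[[ 0.4257 -0.1955]
 [ 0.5873 -0.2002]
 [ 0.5971  0.1398]
 [ 0.4355  0.1445]]
disc [0.4767 0.1043 0.021 ]
q [np.float64(0.5114183654785156), np.float64(-0.027858840942382813), np.float64(-0.028733643949191867)]
pred disc [0.4777 0.1045 0.021 ]
```

View pics/chk.png

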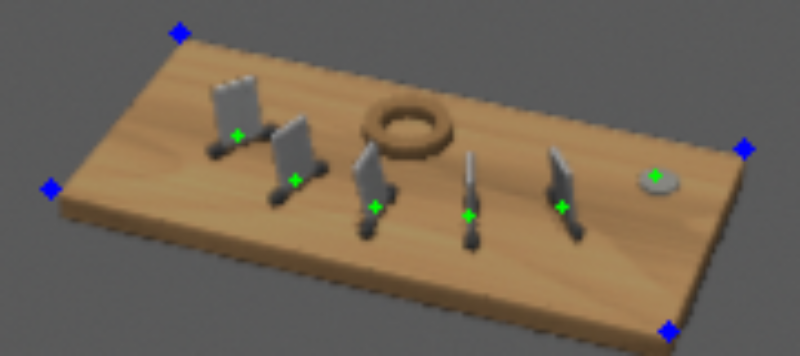

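The fit from the top view lands on the scene view's corners, hinges and disc to within about 3 mm. Next I'll hover over the board for a closer look.

```bash
cat >> h.py <<'E'
def rel(target,yawx,ref=None):
    "shift+turn from the present pose to a tool-down pose with tool x at yaw yawx (deg)"
    s=observe(); R0=R.from_quat(s['eef_rot']) if ref is None else ref[1]; p0=np.array(s['position']) if ref is None else ref[0]
    a=np.radians(yawx); x=np.array([np.cos(a),np.sin(a),0]); z=np.array([0,0,-1.]); Rt=R.from_matrix(np.c_[x,np.cross(z,x),z])
    return np.r_[R0.inv().apply(np.array(target)-p0),(R0.inv()*Rt).as_rotvec()]
E
python3 -c "
from h import *
np.set_printoptions(precision=4,suppress=True)
print(R.from_quat(observe()['eef_rot']).as_matrix())
for y in (150,135,-135,45): print(y,rel([.46,.03,.25],y))"
```

```text
[[-0.8975  0.441  -0.0001]
 [ 0.441   0.8975 -0.    ]
 [ 0.     -0.     -1.    ]]
150 [-0.3996 -0.3952 -0.     -0.0001 -0.      0.0669]
135 [-0.3996 -0.3952 -0.     -0.0001 -0.      0.3287]
-135 [-0.3996 -0.3952 -0.     -0.     -0.0001 -1.2421]
45 [-0.3996 -0.3952 -0.     -0.0001  0.      1.8995]
```

Request:
{"op": "servo_tool", "data": {"steps": [[-0.04,-0.04,0,0,0,0,-1],[-0.08,-0.08,0,0,0,0.05,-1],[-0.12,-0.12,0,0,0,0.1,-1],[-0.16,-0.16,0,0,0,0.15,-1],[-0.2,-0.2,0,0,0,0.2,-1],[-0.24,-0.24,0,0,0,0.25,-1],[-0.28,-0.28,0,0,0,0.3,-1],[-0.32,-0.32,0,0,0,0.33,-1],[-0.36,-0.355,0,0,0,0.33,-1],[-0.4,-0.395,0,0,0,0.33,-1],[-0.4,-0.395,0,0,0,0.33,-1],[-0.4,-0.395,0,0,0,0.33,-1]]}}

```text
time_s: 2.8
position: [0.4603, 0.0305, 0.25]
eef_rot: [0.383, 0.924, 0.0, -0.0]
contact_force: [-0.1, 0.7, -0.1]
finger_gap: -0.0
gripper_force: 0.0
```

```bash
python3 - <<'E'
from h import *
np.set_printoptions(precision=4,suppress=True)
s=observe(); p=eyes.read_camera('wrist'); 
Tt=np.eye(4);Tt[:3,:3]=R.from_quat(s['eef_rot']).as_matrix();Tt[:3,3]=s['position'];T=Tt@p['tool_from_camera']
print(s['time_s'],s['position'],s['joints'],s['contact_force'],s['finger_gap'],T[:3,3])
np.save('wT.npy',T); im=p['img'].copy(); save('wraw',im)
q=[.5114,-.0279,-.0287]
for xy in CORN: cv2.circle(im,proj(p,b2w(q,xy,.018),T).round().astype(int).tolist(),3,(0,0,255),-1)
for a in (61.1,38.2,19.1,0,-19.1,-38.2): cv2.circle(im,proj(p,b2w(q,arcxy(a),.022),T).round().astype(int).tolist(),2,(0,255,0),-1)
save('wchk',im)
E
```

```text
2.8 [0.4603 0.0305 0.25  ] [-0.6056  0.0148  0.4802  1.8137 -0.0075  1.3149  0.6603] [-0.1012  0.7486 -0.0934] -0.00046522840579866023 [0.4083 0.0828 0.3744]
```

View pics/wchk.png

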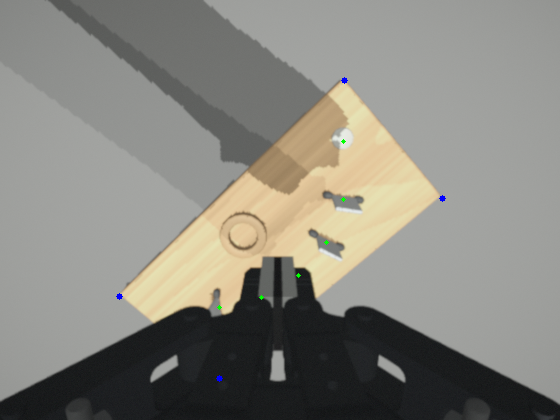

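The wrist view agrees to about 1 px (roughly 1 mm): corners at (344,80) and (442,198), disc at (343,139), hinge 1 at (343,200). The hinge knobs reach about ±20 mm radially. I'll therefore keep tool x along the radius, so the 22 mm pads pass between them, and tool y along the travel direction.

```bash
python3 - <<'E'
from h import *
np.set_printoptions(precision=4,suppress=True)
q=[.5114,-.0279,-.0287]; t=b2w(q,arcxy(60),0.12); print(t)
print(rel(t,60-1.644))
for k in range(1,13):
    d=np.radians(2.4*k); print(k,-.15*(1-np.cos(d)),.15*np.sin(d),d)
E
```

```text
[0.4801 0.103  0.12  ]
[ 0.0365  0.0649  0.1299 -0.0003 -0.0005  1.3378]
1 -0.0001315754851712425 0.006281348059379944 0.041887902047863905
2 -0.0005260711125743444 0.012551676499847323 0.08377580409572781
3 -0.0011827948028283186 0.018799985034645635 0.1256637061435917
4 -0.0021005944394242525 0.025015312007415337 0.16755160819145562
5 -0.0032778598899291466 0.0311867536226639 0.20943951023931956
6 -0.004712525830705338 0.03730348307472821 0.2513274122871834
7 -0.006402075370189914 0.043354769541670744 0.2932153143350474
8 -0.008343544464377833 0.04932999701078748 0.33510321638291124
9 -0.010533527116762281 0.05521868290270169 0.37699111843077515
10 -0.01296818135360987 0.06101049646137003 0.4188790204786391
11 -0.015643235964088065 0.06669527687773912 0.460766922526503
12 -0.018553997993420463 0.07226305111525728 0.5026548245743668
```

Request:
{"op": "servo_tool", "data": {"steps": [[0.005,0.01,0.01,0,0,0.15,-1],[0.01,0.02,0.02,0,0,0.3,-1],[0.016,0.03,0.04,0,0,0.45,-1],[0.022,0.04,0.06,0,0,0.6,-1],[0.028,0.05,0.08,0,0,0.75,-1],[0.033,0.06,0.1,0,0,0.9,-1],[0.0365,0.065,0.12,0,0,1.05,-1],[0.0365,0.065,0.13,0,0,1.2,-1],[0.0365,0.065,0.13,0,0,1.338,-1],[0.0365,0.065,0.13,0,0,1.338,-1],[0.0365,0.065,0.13,0,0,1.338,-1]]}}

```text
time_s: 4.22
position: [0.4805, 0.1027, 0.1201]
eef_rot: [0.872, 0.489, 0.0, -0.0]
contact_force: [0.2, -0.1, -1.5]
finger_gap: 0.001
gripper_force: 0.0
```

```bash
python3 - <<'E'
from h import *
np.set_printoptions(precision=4,suppress=True)
q=[.5114,-.0279,-.0287]
s=observe(); print(s['time_s'],s['position'],s['joints'],s['contact_force']); print(rel(b2w(q,arcxy(60),.0445),60-1.644))
p=eyes.read_camera('wrist'); 
Tt=np.eye(4);Tt[:3,:3]=R.from_quat(s['eef_rot']).as_matrix();Tt[:3,3]=s['position'];T=Tt@p['tool_from_camera']
im=p['img'].copy()
for a in (61.1,38.2,19.1,0,-19.1,-38.2):
  for r in (.137,.163): cv2.circle(im,proj(p,b2w(q,arcxy(a,r),.022),T).round().astype(int).tolist(),2,(0,255,0),-1)
save('w2',im)
E
```

```text
4.225 [0.4805 0.1027 0.1201] [-0.7288  0.2217  0.5148  1.9203 -0.1268  1.0311 -0.7083] [ 0.2365 -0.1003 -1.5336]
[ 0.     -0.0004  0.0756 -0.0001 -0.0002  0.0031]
```

View pics/w2.png

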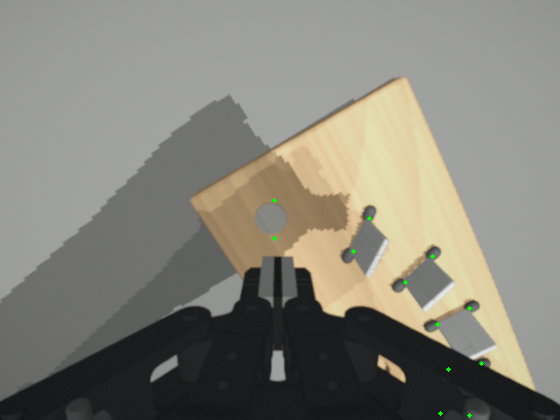

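The knobs straddle the predicted hinge ends: hinge 1 mid is predicted at (361,235) and seen at (359,233), about 1 mm off. I'll go down over the disc and sweep.

Request:
{"op": "servo_tool", "data": {"steps": [[0,0,0.02,0,0,0,-1],[0,0,0.04,0,0,0,-1],[0,0,0.055,0,0,0,-1],[0,0,0.067,0,0,0,-1],[0,0,0.0755,0,0,0,-1],[0,0,0.0755,0,0,0,-1],[0,0,0.0755,0,0,0,-1]]}}

```text
time_s: 5.15
position: [0.481, 0.1018, 0.0449]
eef_rot: [0.874, 0.487, 0.0, 0.0]
contact_force: [-0.3, 0.4, 0.5]
finger_gap: 0.002
gripper_force: 0.0
```

Request:
{"op": "servo_tool", "data": {"steps": [[-0.0001,0.0063,0,0,0,0.042,-1],[-0.0005,0.0126,0,0,0,0.084,-1],[-0.0012,0.0188,0,0,0,0.126,-1],[-0.0021,0.025,0,0,0,0.168,-1],[-0.0033,0.0312,0,0,0,0.209,-1],[-0.0047,0.0373,0,0,0,0.251,-1],[-0.0064,0.0434,0,0,0,0.293,-1],[-0.0083,0.0493,0,0,0,0.335,-1],[-0.0105,0.0552,0,0,0,0.377,-1],[-0.013,0.061,0,0,0,0.419,-1],[-0.0156,0.0667,0,0,0,0.461,-1],[-0.0186,0.0723,0,0,0,0.503,-1]]}}

```text
time_s: 6.65
position: [0.5327, 0.0472, 0.0445]
eef_rot: [0.968, 0.253, 0.0, 0.0]
contact_force: [0.2, 0.7, -0.6]
finger_gap: 0.001
gripper_force: 0.2
```

```bash
python3 - <<'E'
from h import *
np.set_printoptions(precision=4,suppress=True)
q=[.5114,-.0279,-.0287]
s=observe(); print(s['position'],s['contact_force'],s['joints']); 
c=b2w(q,(-.11,0),0); d=np.array(s['position'])-c; print(np.hypot(*d[:2]),np.degrees(np.arctan2(d[1],d[0]))+1.644, R.from_quat(s['eef_rot']).as_matrix()[:2,0])
E
```

```text
[0.5327 0.0472 0.0445] [ 0.2281  0.7472 -0.5816] [-0.6344  0.4441  0.5994  1.8763 -0.3105  0.9146 -0.9484]
0.1496759212038022 30.370015613974104 [0.8724 0.4888]
```

On the line: radius 149.7 mm, light force. Continuing with the same rows.

Request:
{"op": "servo_tool", "data": {"steps": [[-0.0001,0.0063,0,0,0,0.042,-1],[-0.0005,0.0126,0,0,0,0.084,-1],[-0.0012,0.0188,0,0,0,0.126,-1],[-0.0021,0.025,0,0,0,0.168,-1],[-0.0033,0.0312,0,0,0,0.209,-1],[-0.0047,0.0373,0,0,0,0.251,-1],[-0.0064,0.0434,0,0,0,0.293,-1],[-0.0083,0.0493,0,0,0,0.335,-1],[-0.0105,0.0552,0,0,0,0.377,-1],[-0.013,0.061,0,0,0,0.419,-1],[-0.0156,0.0667,0,0,0,0.461,-1],[-0.0186,0.0723,0,0,0,0.503,-1]]}}

```text
time_s: 8.15
position: [0.5517, -0.024, 0.0444]
eef_rot: [1.0, 0.004, -0.0, -0.0]
contact_force: [-0.7, 6.0, 1.0]
finger_gap: -0.006
gripper_force: 2.6
```

```bash
python3 - <<'E'
from h import *
np.set_printoptions(precision=4,suppress=True)
q=[.5114,-.0279,-.0287]
s=observe(); print(s['position'],s['contact_force']); 
c=b2w(q,(-.11,0),0); d=np.array(s['position'])-c; print(np.hypot(*d[:2]),np.degrees(np.arctan2(d[1],d[0]))+1.644)
p=eyes.read_camera('wrist'); save('w3',p['img'])
E
```

```text
[ 0.5517 -0.024   0.0444] [-0.6635  6.02    1.0368]
0.15025836942559684 1.937330751919483
```

View pics/w3.png

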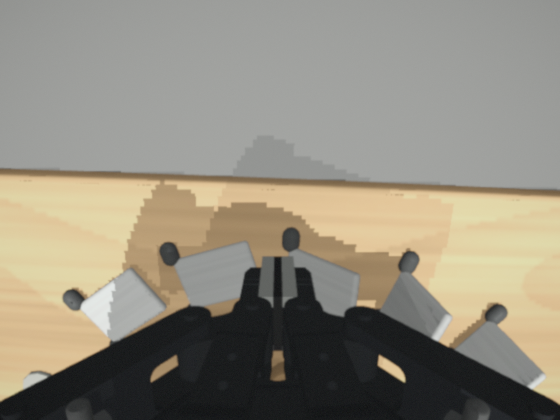

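Tabs 1 and 2 lie flat and tab 3 is folding beside the fingers at (325,275). The force is 6 N, so I'll check whether the board has moved.

```bash
python3 - <<'E'
from h import *
np.set_printoptions(precision=4,suppress=True)
q=[.5114,-.0279,-.0287]
s=observe(); print(s['position'],s['contact_force'],s['qvel']); 
p=eyes.read_camera('wrist'); 
Tt=np.eye(4);Tt[:3,:3]=R.from_quat(s['eef_rot']).as_matrix();Tt[:3,3]=s['position'];T=Tt@p['tool_from_camera']
for a in (38.2,19.1,0,-19.1,-38.2): print(a,proj(p,b2w(q,arcxy(a,.167),.022),T))
g=cv2.cvtColor(p['img'],cv2.COLOR_RGB2GRAY).astype(int)
for px in [(74,299),(169,254),(291,239),(409,262),(497,314)]:
    w=g[px[1]-14:px[1]+15,px[0]-14:px[0]+15]<75; yy,xx=np.nonzero(w); c=(px[0]-14+xx.mean(),px[1]-14+yy.mean()); X=onz(p,c,T,.022)
    b=R.from_euler('z',-q[2]).apply(X-[q[0],q[1],0])[:2]-[-.11,0]; print(c,len(xx),np.hypot(*b),np.degrees(np.arctan2(b[1],b[0])))
pt=eyes.read_camera('top'); m=mask(pt['img']); c=max(cv2.findContours(m,0,1)[0],key=cv2.contourArea)
print(cv2.minAreaRect((np.array([onz(pt,v[0],pt['T'],.018)[:2] for v in c])*1000).astype(np.float32)))
E
```

```text
[ 0.5517 -0.0247  0.0445] [-0.1615  1.8316  0.5569] [-0.0014 -0.0067 -0.0071  0.0003  0.0176 -0.0044  0.0409]
38.2 [ 72.5213 296.3238]
19.1 [168.3387 249.5333]
0 [289.959 234.67 ]
-19.1 [408.2989 257.221 ]
-38.2 [496.2163 309.0422]
(np.float64(75.7910447761194), np.float64(294.77611940298505)) 67 0.16665309989112212 37.514871887119675
(np.float64(167.71704180064307), np.float64(253.38263665594855)) 311 0.16532784073124912 19.446473711835477
(np.float64(288.89096573208724), np.float64(238.8847352024922)) 321 0.16498224624394098 0.13313144102997806
(np.float64(401.9078947368421), np.float64(258.75)) 76 0.16528299237258628 -18.25727351424737
(np.float64(489.9270833333333), np.float64(310.34375)) 96 0.1644952880485278 -37.512756204675476
((508.780517578125, -124.70645141601562), (147.766845703125, 161.59759521484375), 88.02300262451172)
```

The board hasn't moved, and the force is back to 1.8 N. Continuing.

Request:
{"op": "servo_tool", "data": {"steps": [[-0.0001,0.0063,0,0,0,0.042,-1],[-0.0005,0.0126,0,0,0,0.084,-1],[-0.0012,0.0188,0,0,0,0.126,-1],[-0.0021,0.025,0,0,0,0.168,-1],[-0.0033,0.0312,0,0,0,0.209,-1],[-0.0047,0.0373,0,0,0,0.251,-1],[-0.0064,0.0434,0,0,0,0.293,-1],[-0.0083,0.0493,0,0,0,0.335,-1],[-0.0105,0.0552,0,0,0,0.377,-1],[-0.013,0.061,0,0,0,0.419,-1],[-0.0156,0.0667,0,0,0,0.461,-1],[-0.0186,0.0723,0,0,0,0.503,-1]]}}

```text
time_s: 9.8
position: [0.5335, -0.0974, 0.0444]
eef_rot: [0.969, -0.245, -0.0, 0.0]
contact_force: [0.4, 1.1, 0.7]
finger_gap: 0.0
gripper_force: 0.2
```

Request:
{"op": "servo_tool", "data": {"steps": [[-0.0001,0.0063,0,0,0,0.042,-1],[-0.0005,0.0126,0,0,0,0.084,-1],[-0.0012,0.0188,0,0,0,0.126,-1],[-0.0021,0.025,0,0,0,0.168,-1],[-0.0033,0.0312,0,0,0,0.209,-1],[-0.0047,0.0373,0,0,0,0.251,-1],[-0.0064,0.0434,0,0,0,0.293,-1],[-0.0083,0.0493,0,0,0,0.335,-1],[-0.0105,0.0552,0,0,0,0.377,-1],[-0.013,0.061,0,0,0,0.419,-1],[-0.0156,0.0667,0,0,0,0.461,-1],[-0.0186,0.0723,0,0,0,0.503,-1]]}}

```text
time_s: 11.3
position: [0.4829, -0.1519, 0.0445]
eef_rot: [0.878, -0.479, -0.0, 0.0]
contact_force: [-0.2, -0.5, 0.3]
finger_gap: 0.002
gripper_force: 0.0
```

```bash
python3 - <<'E'
from h import *
np.set_printoptions(precision=4,suppress=True)
q=[.5114,-.0279,-.0287]
s=observe(); print(s['time_s'],s['position'],s['contact_force'],s['joints']); 
c=b2w(q,(-.11,0),0); d=np.array(s['position'])-c; print(np.hypot(*d[:2]),np.degrees(np.arctan2(d[1],d[0]))+1.644)
p=eyes.read_camera('scene'); a=cv2.resize(p['img'][180:260,180:360],(800,356))
w=eyes.read_camera('wrist'); save('w4',w['img']); save('s4',a)
E
```

```text
11.3 [ 0.4829 -0.1519  0.0445] [-0.196  -0.5186  0.2768] [-0.558   0.5235  1.001   1.9609 -0.5422  0.9537 -1.8575]
0.15104120843502025 -55.713708039751786
```

View pics/w4.png

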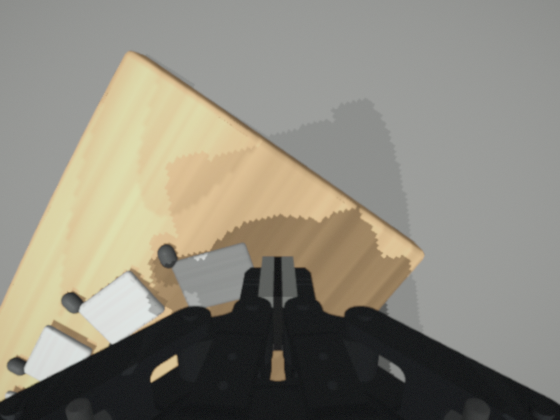

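Tab 5, at (213,275), lies flat like the others, and the fingertips are past its end. Lifting straight up.

Request:
{"op": "servo_tool", "data": {"steps": [[0,0,-0.015,0,0,0,-1],[0,0,-0.04,0,0,0,-1],[0,0,-0.08,0,0,0,-1],[0,0,-0.12,0,0,0,-1],[0,0,-0.16,0,0,0,-1],[0,0,-0.2,0,0,0,-1],[0,0,-0.2,0,0,0,-1],[0,0,-0.2,0,0,0,-1]]}}

```text
time_s: 12.4
position: [0.4833, -0.1514, 0.2446]
eef_rot: [0.879, -0.477, -0.0, -0.0]
contact_force: [0.1, 0.4, -1.1]
finger_gap: 0.001
gripper_force: 0.0
```

```bash
python3 - <<'E'
from h import *
p=eyes.read_camera('scene'); save('s5',cv2.resize(p['img'][180:260,180:360],(800,356),interpolation=cv2.INTER_CUBIC))
E
```

```text
(no output)
```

View pics/s5.png

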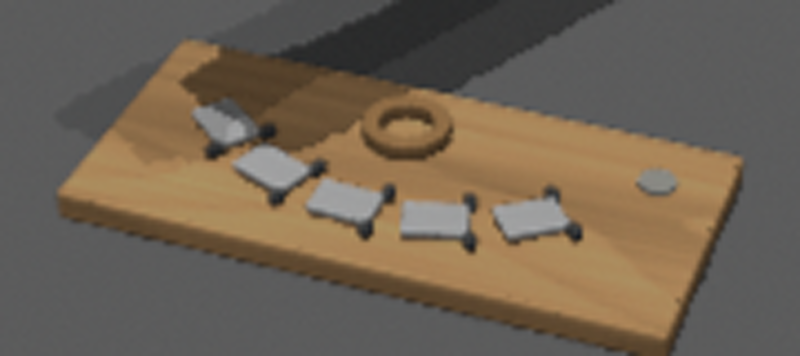

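All five tabs lie flat, at crop pixels (530,218) through (225,122). The board corners and the ring are where they were.

```bash
python3 -c "
from h import *
print(arm.close_job())"
```

```text
the job is handed in; nothing more can be done
None
```

All five tabs were folded flat in one low sweep from the disc end; the board and ring show no visible movement, the arm lifted clear, and the job was handed in at about 12.5 s.

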